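# Lock a glass strip in the dressing jig

### The job

Clamp the fused glass strip in the green dressing jig so that its ends can be ground: with the fingertips push the black knob along its slot towards the fence until the rubber jaw holds the strip square against the fence, then push it round the corner, to the right, to the end of the short leg of the slot, where it stays locked. Only push the knob, never take it between the fingers or ram it; do not touch the glass, and leave everything else on the bench where it lies.

Things in the scene. Friction and masses are not known exactly. Their poses are not given: they have to be found in the camera images.
- jig: dark green dressing jig fixed to the bench, 207 x 170 mm, bed top 14 mm above the bench. Origin: middle of its underside. x axis: from the knob end to the fence; y: left of that; z: up. Steel fence across the far end, its face at x = +82 mm, top at z = 28 mm. Steel gate plate over the near half: x -103 to -8 mm, y -79 to +79 mm, top at z = 36 mm, with an L-shaped slot
- slot_corner (a point): corner of the 13 mm wide slot, at the gate plate's top: where the knob's axis stands at the end of the long leg. The long leg (45 mm) runs from the knob's open place along the jig's +x to here, the short leg (24 mm) from here along -y. The inner corner is bevelled 4 mm along x, 11 mm along y: a knob pushed sideways from up to 3 mm short of here is wedged forward into the short leg
- slot_end (a point): end of the short leg of the slot: where the knob's axis stands when locked, at the level of the gate plate's top
- knob (a point): black upright round knob, 26 mm in diameter, straight sides from 49 to 76 mm above the bench, top at 80 mm; this point lies on its axis 64 mm above the bench. Its 10 mm steel pin runs in the slot; the knob slides with the pin, does not turn and cannot be lifted
- slide (a joint): travel of the jaw and knob along the jig's +x, 0 (open) to 0.0465 m (hard stop, end of the long leg); 0.0435 when locked. About 1.5 N of friction. Over the last 5 mm or so the springs behind the rubber face compress on the strip, 1 N per mm; let go before the knob is in the short leg, they push the jaw back about 2.5 mm
- latch (a joint): travel of the knob sideways along the jig's -y (right), 0 (in the long leg) to 0.024 m (end of the short leg); about 1 N of friction, stays where it is left. Until the corner the slot allows it 1.5 mm of play
- jaw_face: rubber-faced front of the sliding jaw, 116 mm wide along y, top 27 mm above the bench, under the gate plate's front edge when open
- strip: pale fused glass strip with coloured inlays, 42 x 200 x 7 mm, 0.11 kg, lying loose and a little askew on the jig's bed between jaw and fence, its ends overhanging the jig at both sides. Origin: middle of its underside, 14 mm above the bench; its y axis runs along its length
- spare_strip: another fused glass strip, 42 x 240 x 7 mm, lying on the bench in front of the jig; bystander. Origin: middle of its underside
- pad: orange diamond hand pad, 55 x 90 x 21 mm, bystander. Origin: middle of its underside
- water: white squeeze bottle with a blue collar, 52 mm in diameter, 135 mm tall, bystander. Origin: middle of its underside
- cutter: glass cutter with a wooden barrel, 13 x 122 x 13 mm, bystander. Origin: middle of its underside
- tape: roll of tape lying flat, 100 mm in diameter, 25 mm high, bystander. Origin: middle of its underside

How it is judged:
On the way, in this order (a step that is already met when the one before it is completed fails the run):
1. the jaw is pushed to the end of the long leg and presses on the strip (value of joint slide above 0.041 m and contact force between jaw_face and strip above 1 N).
2. the knob is pushed to the end of the short leg (value of joint latch above 0.02 m), for 0.2 s.
At the end, for the whole second after the job is handed in: The knob stands in the short leg of the slot, within 4 mm of its end; the strip lies flat on the bed (within 3 mm), square (within 0.03 rad) and within 3 mm of the fence, at rest, pressed by the jaw's rubber face with more than 2 N (value of joint latch above 0.02 m and value of joint slide above 0.041 m and contact force between jaw_face and strip above 2 N and angle between the x axis of strip and the x axis of jig, either way round below 0.03 rad and x of strip in the frame of jig above 0.058 m and z of strip in the frame of jig below 0.017 m and linear speed of strip below 0.01 m/s); the robot touches nothing.
It fails at once if the knob is taken between the fingers (horizontal distance between the grasp point and knob below 0.012 m and height (world z) of the grasp point below 0.088 m).
It fails at once if the knob is rammed (over 60 N) (contact force between the arm and latch above 60 N).
It fails at once if the robot touches the glass strip (contact force between any of the arm, the fingers and strip above 0.5 N).
It fails at once if the strip is lifted off the bed (z of strip in the frame of jig above 0.026 m).
It fails at once if a bystander is disturbed (moved over 15 mm) (distance of any of spare_strip, pad, water, cutter, tape from where it was at the start of the episode above 0.015 m).
It also fails if it takes over 38 s, if anything falls off the work surface, if the arm or the gripper's body presses on something with over 40 N, if the wrist force passes 120 N, or if a joint passes its speed limit or range.

### The arm

A 7-joint arm with a two-finger parallel gripper is mounted at the origin on a cart in front of the work surface, level with it; the furniture and walls round the work are solid. World frame = base frame: x ahead of the robot, y to its left, z up, the work surface at z = 0. Lengths are in m, angles in rad, forces in N, time in s.
With the tool pointing down it reaches from about 0.4 to 0.85 m from the base axis. Payload 10.4 kg.
Tool frame: the origin (TCP) lies on the mounting face of the last link; the fingertips stand 173 mm ahead of it and the grasp point (between the pads) lies 155 mm ahead of it (manip.tip_extent is the distance from the TCP to the fingertips, in m); z points along the fingers, y is the line along which they close (so a half turn about z gives the same grasp; the last joint's range is limited). The gripper opens to 85 mm and grips with 20 to 120 N. Pads are 22 mm wide; open, the fingers measure 114 mm over their backs; the gripper's body (76 mm by 85 mm) begins 54 mm behind the grasp point. The pads swing forward as they close: fully open they stand 13 mm farther back than shut.
Start: joints at [1.326, 0.332, -0.065, 1.46, 0.022, 1.35, -0.088], TCP at [0.138, -0.61, 0.405] pointing down, gripper open.
Joint ranges: [-2.6, 2.6], [-0.5, 2.12], [-1.47, 1.34], [0.16, 2.42], [-1.27, 4.41], [0.06, 2.06], [-2.6, 2.6]. Speed limits (rad/s): [2.22, 2.22, 2.79, 2.79, 3.14, 3.14, 3.14].

### API

Orientations are given as a unit quaternion [x, y, z, w].
In Python, from workcell import manip gives the robot as it stands.
- The arm moves only by the tool move_arm, never from a script. Its argument "plan" is one flat list of numbers, 7 for each row, row after row: the turn, a rotation vector about the tool's x, y, z in rad, then the shift along the tool's x, y, z in m, then the finger opening in m, from 0 to 0.0854. In form: [ax, ay, az, dx, dy, dz, gripper, ax, ay, az, dx, dy, dz, gripper, ...]. A call has 1 to 12 rows; each row is the pose to reach, as a shift and turn from the pose commanded when the call began, along the tool's axes at that moment; what a row does not reach only later rows make up. A row lasts 1/8 s, in which the tool goes at most 62.5 mm and 10.7 degrees, less where a joint would pass 70% of its speed; a pose out of reach is approached as far as the arm can. A call with a gripper value outside its range is refused whole. The fingers move at their own pace and stop on an object; "squeeze" is the grip in N (left out, the last holds). Time passes only in rows, so rows that repeat a pose let the fingers close. It gives the time, the measured TCP pose, the force, the opening and the grip force at its end, in the units of the state.
- manip.get_obs(): the state, without advancing time (a new reading comes with each control period).
- manip.camera(name): name is "side" or "top"; returns a dict with "color" (384x512x3 uint8, red, green, blue), "fx", "fy", "cx", "cy" (pixels), "dist" ([k1, k2, p1, p2, k3] as OpenCV has them; the pictures are not rectified), "cam_to_world" (4x4, takes a point from camera to world coordinates). Camera axes: x right, y down, z forward; pixel columns grow to the right and rows downward; lengths in m; the calibration is good to about 2 mm. A picture is of the moment at which its call begins. There is no depth.
- manip.hand_in(): hands the job in; it is judged then, once.
Trained networks look in a picture, given as the dict that the camera call returned (one of the last four; its "shot" number tells which), for a name from the list of things; names that differ only in an ending like _2 or _b are one class to them, and where a whole thing is asked for, a point or a joint stands for the part that bears it (a point fixed in the world has none). Each returns a list of dicts, best first, with "conf" (0 to 1); they miss things now and then, are a little off and sometimes report something else, mostly with a low value. They report only what shows in the picture. A call takes as long as a camera call.
- manip.look_for(picture, label): "position" ([x, y, z] in m, in the coordinates of the camera as it stood for that picture, good to about 4 mm: the middle of the surface that is visible of it).
- manip.silhouettes(picture, label): "pixels" (384x512 bool, what is visible of it).
- manip.tip_of(picture, label): "position" ([x, y, z] in m, in the coordinates of the camera as it stood for that picture, good to about 4 mm: a listed point, or the origin of a listed thing).
The state is a dict: "clock": time; "joint_pos": joint angles; "joint_velocities": joint speeds; "tau": joint torques, N m; "position": TCP position; "ee_rot": TCP orientation; "ft_force": force on the tool from outside, world axes, zero at the start; "torque": the same for the moment, N m; "grip_width": opening from 0.0 (shut) to 1.0 (fully open); "grasp_force": force on a finger pad.
Only numpy, scipy, OpenCV 4.12 (cv2) and the standard library are available. Lean on these libraries where they do the work, as an engineer would, in place of code of your own. Each camera call takes 0.05 s, during which the arm holds its last target. There are 200 camera calls.

## Working session

There is one attempt and no reset: what is moved stays moved. The work goes in short steps, Python scripts to look and compute and a tool call to move; the robot and the scene stay as the last step left them, time stands still between calls to the robot, and variables do not carry over. Pictures are saved under pics/ and viewed, at most 10 in all, crops included, and the job is handed in when it is done.

Besides the shell and the picture viewer there is one more tool, called after "Call:" in YAML: its name, and indented under it one key for each argument. move_arm: Moves the arm, as the interface text tells. Its arguments: {"type":"object","properties":{"plan":{"type":"array","items":{"type":"number"}},"squeeze":{"type":"number"}},"required":["plan"]}

```bash
mkdir -p pics
cat > h.py <<'E'
import numpy as np, cv2
from workcell import manip
from scipy.spatial.transform import Rotation as R
def w(c,p):
    T=np.array(c["cam_to_world"]); return T[:3,:3]@np.array(p)+T[:3,3]
E
python3 - <<'E'
from h import *
for n in ["side","top"]:
    c=manip.camera(n); cv2.imwrite(f"pics/{n}0.png",c["color"][:,:,::-1])
    for l in ["jig","knob","slot_corner","slot_end","strip","spare_strip","pad","water","cutter","tape"]:
        r=manip.tip_of(c,l)[:2]
        print(n,l,[(np.round(w(c,d["position"]),4).tolist(),round(d["conf"],2)) for d in r])
o=manip.get_obs(); print(o["clock"],o["position"],o["ee_rot"],R.from_quat(o["ee_rot"]).as_matrix().round(3),o["grip_width"],manip.tip_extent)
E
```

```text
side jig [([0.5716, 0.0738, -0.0046], 0.87)]
side knob [([0.4289, 0.4296, 0.0025], 0.56)]
side slot_corner [([0.5337, 0.0913, 0.0384], 0.67)]
side slot_end [([0.5369, 0.0609, 0.0343], 0.55)]
side strip []
side spare_strip [([0.3709, 0.0553, -0.0023], 0.82)]
side pad [([0.4824, 0.341, -0.003], 0.84)]
side water [([0.6199, 0.4104, -0.0021], 0.82)]
side cutter [([0.353, -0.2549, 0.0037], 0.79)]
side tape [([0.4292, 0.4287, 0.0008], 0.79)]
top jig [([0.5732, 0.0764, 0.0005], 0.72), ([0.5018, 0.0824, 0.0666], 0.22)]
top knob [([0.5016, 0.0865, 0.069], 0.52), ([0.3521, -0.258, 0.0007], 0.28)]
top slot_corner [([0.5369, 0.0901, 0.036], 0.82), ([0.5712, 0.0778, -0.0016], 0.62)]
top slot_end [([0.5434, 0.0629, 0.04], 0.79)]
top strip [([0.6196, 0.0775, 0.0198], 0.83)]
top spare_strip [([0.3723, 0.0517, -0.0013], 0.65)]
top pad [([0.4891, 0.342, 0.0033], 0.73)]
top water [([0.6261, 0.4094, -0.0028], 0.58)]
top cutter [([0.3533, -0.2594, -0.0009], 0.73)]
top tape [([0.4283, 0.4258, 0.0011], 0.86)]
1.1 [ 0.13748249 -0.60970297  0.40473139] [9.93858900e-01 1.10654805e-01 1.48267611e-06 4.11761460e-05] [[ 0.976  0.22   0.   ]
 [ 0.22  -0.976 -0.   ]
 [-0.     0.    -1.   ]] 0.9964439416387147 0.1734
```

View pics/top0.png

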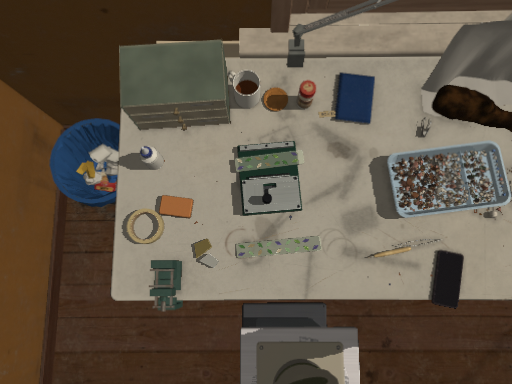

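View pics/side0.png

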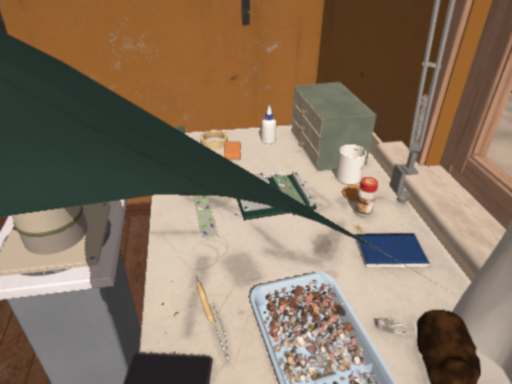

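```bash
cat >> h.py <<'E'
def ray(c,px,z):
    K=np.array([[c["fx"],0,c["cx"]],[0,c["fy"],c["cy"]],[0,0,1]])
    u=cv2.undistortPoints(np.array(px,float).reshape(-1,1,2),K,np.array(c["dist"]))[:,0]
    T=np.array(c["cam_to_world"]); d=np.c_[u,np.ones(len(u))]@T[:3,:3].T
    return T[:3,3]+d*((z-T[2,3])/d[:,2])[:,None]
def proj(c,P):
    K=np.array([[c["fx"],0,c["cx"]],[0,c["fy"],c["cy"]],[0,0,1]])
    W=np.linalg.inv(c["cam_to_world"])
    return cv2.projectPoints(np.array(P,float),cv2.Rodrigues(W[:3,:3])[0],W[:3,3],K,np.array(c["dist"]))[0][:,0]
E
python3 - <<'E'
from h import *
for n in ["side","top"]:
    c=manip.camera(n); print(n,np.round(c["cam_to_world"],3).tolist(),c["fx"])
    for l in ["jig","knob"]:
        for d in manip.silhouettes(c,l)[:2]:
            m=d["pixels"].astype(np.uint8); r=cv2.minAreaRect(cv2.findNonZero(m))
            print(l,d["conf"],m.sum(),r,cv2.boundingRect(m)); b=cv2.boxPoints(r)
            print(ray(c,b,0.036 if l=="jig" else .08).round(4).tolist())
E
```

```text
side [[0.987, -0.088, 0.134, 0.366], [-0.16, -0.569, 0.807, -0.823], [0.005, -0.818, -0.576, 0.698], [0.0, 0.0, 0.0, 1.0]] 401.07430833515895
jig 0.71 1128 ((275.06927490234375, 193.05384826660156), (44.528465270996094, 78.01785278320312), 82.87498474121094) (237, 171, 80, 48)
[[0.4674, 0.1506, 0.036], [0.7073, 0.1671, 0.036], [0.6626, -0.0425, 0.036], [0.4573, -0.0501, 0.036]]
knob 0.65 1004 ((274.8141174316406, 193.16226196289062), (43.037967681884766, 75.77755737304688), 81.15818786621094) (238, 173, 78, 47)
[[0.4608, 0.0763, 0.08], [0.6788, 0.1023, 0.08], [0.6424, -0.0877, 0.08], [0.4548, -0.103, 0.08]]
top [[-0.004, -0.984, 0.179, 0.298], [-1.0, 0.005, 0.001, 0.11], [-0.002, -0.179, -0.984, 1.197], [0.0, 0.0, 0.0, 1.0]] 420.93066283476674
jig 0.85 3436 ((268.74530029296875, 177.85850524902344), (71.9800033569336, 60.71965408325195), 85.36454010009766) (237, 141, 65, 75)
[[0.6607, 0.1707, 0.036], [0.6744, -0.003, 0.036], [0.4664, -0.0148, 0.036], [0.4534, 0.1537, 0.036]]
knob 0.4 91 ((266.5, 198.0), (10.0, 9.0), 90.0) (262, 193, 10, 11)
[[0.5103, 0.0965, 0.08], [0.5102, 0.0722, 0.08], [0.4828, 0.0725, 0.08], [0.483, 0.0967, 0.08]]
```

Run:
```python
from h import *
c=manip.camera("top"); im=c["color"][135:222,228:312,::-1]
cv2.imwrite("pics/crop1.png",cv2.resize(im,None,fx=6.8,fy=6.8,interpolation=cv2.INTER_CUBIC))
```

```text
(no output)
```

View pics/crop1.png

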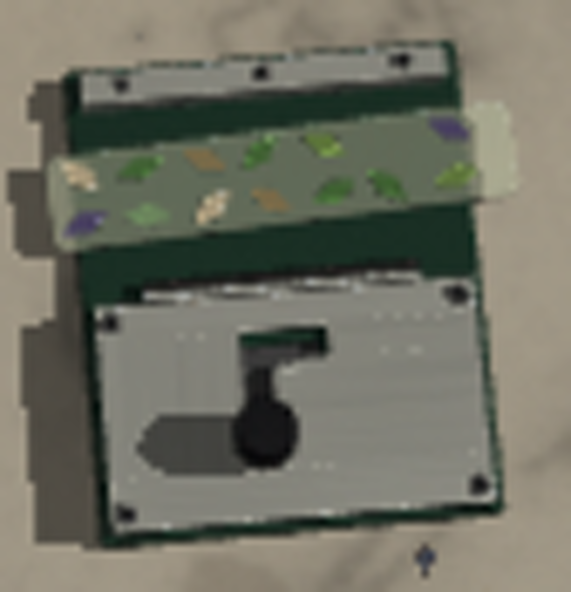

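Run:
```python
from h import *
from scipy.optimize import least_squares
c=manip.camera("top")
f=lambda p:(np.array(p,float)+.5)/6.8-.5+[228,135]
px=f([(97,307),(478,277),(115,533),(497,507)])
W=ray(c,px,.036)
J=np.array([(-.008,.079),(-.008,-.079),(-.103,.079),(-.103,-.079)])
def T(q,P): s,k=np.sin(q[2]),np.cos(q[2]); return P@np.array([[k,s],[-s,k]])+q[:2]
r=least_squares(lambda q:(T(q,J)-W[:,:2]).ravel(),[.57,.075,.07]); q=r.x
print("jig",q,"res mm",(r.fun*1e3).round(1))
inv=lambda P:(P-q[:2])@np.array([[np.cos(q[2]),-np.sin(q[2])],[np.sin(q[2]),np.cos(q[2])]])
k=ray(c,f([(267,425)]),.08)[:,:2]; print("knob",k,"jig frame",inv(k))
s=ray(c,f([(240,341),(326,331),(328,352)]),.036)[:,:2]; print("slot L,R-top,R-bot jig",inv(s))
print("strip corners jig", inv(ray(c,f([(52,163),(512,103),(519,192),(62,250)]),.021)[:,:2]))
print("fence", inv(ray(c,f([(85,107),(447,76)]),.028)[:,:2]))
```

```text
jig [0.57062201 0.07397114 0.06950761] res mm [ 0.  -0.4 -1.   0.4  0.   0.5  1.  -0.5]
knob [[0.49909111 0.083517  ]] jig frame [[-0.0706952   0.01449075]]
slot L,R-top,R-bot jig [[-0.02678823  0.02129315]
 [-0.02521719 -0.01458436]
 [-0.03413589 -0.01468277]]
strip corners jig [[ 0.05920978  0.09453176]
 [ 0.07091526 -0.1025302 ]
 [ 0.03179848 -0.10185951]
 [ 0.02104722  0.09279243]]
fence [[ 0.08065038  0.07876598]
 [ 0.08277765 -0.07523657]]
```

```bash
cat >> h.py <<'E'
def plan(P,yaw=None):
    "tool-frame shift and turn from measured pose to TCP point P with tool x at world yaw (deg), pointing down"
    o=manip.get_obs(); A=R.from_quat(o["ee_rot"])
    d=A.inv().apply(np.array(P)-o["position"])
    y=np.radians(yaw); B=R.from_matrix(np.array([[np.cos(y),np.sin(y),0],[np.sin(y),-np.cos(y),0],[0,0,-1]]).T) if 0 else R.from_matrix(np.array([[np.cos(y),np.sin(y),0],[np.sin(y),-np.cos(y),0],[0,0,-1]]))
    print((A.inv()*B).as_rotvec().round(4),d.round(4))
E
sed -i 's/R.from_matrix([^;]*\.T) if 0 else //' h.py
python3 - <<'E'
from h import *
plan([.47,-.25,.40],139); plan([.4614,.1163,.40],139); plan([.4614,.1163,.30],139)
E
```

```text
[ 1.0000e-04  1.0000e-04 -2.2042e+00] [ 0.4035 -0.2777  0.0047]
[ 1.0000e-04  1.0000e-04 -2.2042e+00] [ 0.4757 -0.6369  0.0047]
[ 1.0000e-04  1.0000e-04 -2.2042e+00] [ 0.4757 -0.637   0.1047]
```

Call:
move_arm:
  plan: [0, 0, -0.15, 0.404, -0.278, 0, 0, 0, 0, -0.3, 0.404, -0.278, 0, 0, 0, 0, -0.5, 0.404, -0.278, 0, 0, 0, 0, -0.7, 0.404, -0.278, 0, 0, 0, 0, -0.9, 0.404, -0.278, 0, 0, 0, 0, -1.1, 0.404, -0.278, 0, 0, 0, 0, -1.3, 0.42, -0.36, 0, 0, 0, 0, -1.5, 0.43, -0.42, 0, 0, 0, 0, -1.65, 0.44, -0.48, 0, 0, 0, 0, -1.8, 0.45, -0.54, 0, 0, 0, 0, -2.0, 0.46, -0.6, 0, 0, 0, 0, -2.2, 0.476, -0.637, 0, 0]

```text
clock: 3.0
position: [0.4551, 0.0337, 0.405]
ee_rot: [0.361, 0.933, -0.0, 0.001]
ft_force: [1.1, 0.3, -0.4]
grip_width: 0.0
grasp_force: 0.0
```

Run:
```python
from h import *
o=manip.get_obs();print(o["clock"],o["position"],o["joint_pos"].round(2),o["grip_width"],o["ft_force"])
plan([.4614,.1163,.30],139); plan([.4614,.1163,.232],139)
```

```text
3.0 [0.45508362 0.03373529 0.40503618] [ 0.65 -0.   -0.81  1.85 -0.    1.3   0.68] 0.0003518280485559329 [ 1.06912538  0.28074258 -0.3662387 ]
[-0.      0.0014 -0.0235] [0.0511 0.0653 0.105 ]
[-0.      0.0014 -0.0235] [0.0512 0.0653 0.173 ]
```

Call:
move_arm:
  plan: [0, 0, 0, 0.051, 0.065, 0.03, 0, 0, 0, 0, 0.051, 0.065, 0.08, 0, 0, 0, 0, 0.051, 0.065, 0.115, 0, 0, 0, 0, 0.051, 0.065, 0.115, 0]

```text
clock: 3.5
position: [0.4611, 0.114, 0.2879]
ee_rot: [0.363, 0.932, -0.001, -0.002]
ft_force: [-0.7, -0.1, 0.5]
grip_width: 0.001
grasp_force: 0.0
```

Run:
```python
from h import *
o=manip.get_obs();print(o["clock"],o["position"],o["ft_force"])
plan([.4614,.1163,.232],139)
c=manip.camera("top"); im=c["color"][135:222,228:312,::-1]
im=cv2.resize(im,None,fx=6,fy=6,interpolation=cv2.INTER_CUBIC)
s=manip.camera("side"); i2=cv2.resize(s["color"][120:230,225:320,::-1],(450,522),interpolation=cv2.INTER_CUBIC)
cv2.imwrite("pics/c2.png",np.hstack([im[:522,:340],i2]))
for C in (c,s): print([(w(C,d["position"]).round(4),d["conf"]) for d in manip.tip_of(C,"knob")])
```

```text
3.5 [0.46113873 0.11400605 0.28792304] [-0.74229455 -0.06022479  0.46113167]
[-0.003  -0.0034 -0.0283] [0.0012 0.002  0.0559]
[]
[]
```

View pics/c2.png

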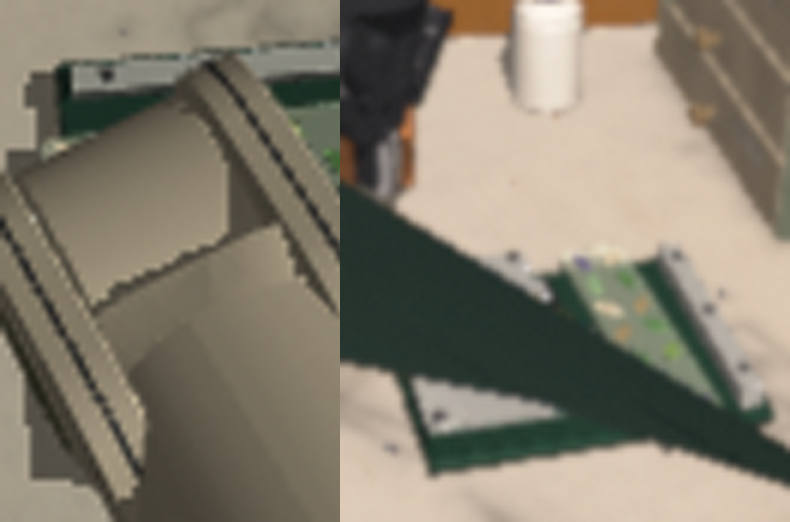

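Call:
move_arm:
  plan: [0, 0, -0.025, 0.001, 0.002, 0.03, 0, 0, 0, -0.025, 0.001, 0.002, 0.055, 0, 0, 0, -0.025, 0.001, 0.002, 0.055, 0, 0, 0, -0.025, 0.001, 0.002, 0.055, 0]

```text
clock: 4.2
position: [0.4633, 0.1163, 0.2363]
ee_rot: [0.352, 0.936, 0.0, 0.001]
ft_force: [0.6, 0.7, 0.6]
grip_width: 0.001
grasp_force: 0.0
```

```bash
cat >> h.py <<'E'
def st():
    o=manip.get_obs(); q=np.array([0.5706,0.0740]); J=np.array([[np.cos(.0695),np.sin(.0695)],[-np.sin(.0695),np.cos(.0695)]])
    print(round(o["clock"],2),"pos",o["position"].round(4),"yaw",np.degrees(R.from_quat(o["ee_rot"]).as_matrix()[:2,0]@[0,0]) if 0 else np.degrees(np.arctan2(*R.from_quat(o["ee_rot"]).as_matrix()[[1,0],0])).round(2),
     "jigpos mm",(J@(o["position"][:2]-q)*1e3).round(1),"jigF",(J@o["ft_force"][:2]).round(1),o["ft_force"][2].round(1))
E
python3 -c "
from h import *
st()"
```

```text
4.2 pos [0.4633 0.1163 0.2363] yaw 138.73 jigpos mm [-104.1   49.7] jigF [0.6 0.7] 0.6
```

Call:
move_arm:
  plan: [0, 0, 0, -0.008, 0, 0.007, 0, 0, 0, 0, -0.015, 0, 0.007, 0, 0, 0, 0, -0.018, 0, 0.007, 0, 0, 0, 0, -0.02, 0, 0.007, 0, 0, 0, 0, -0.022, 0, 0.007, 0, 0, 0, 0, -0.024, 0, 0.007, 0]

```text
clock: 4.95
position: [0.4806, 0.1006, 0.2277]
ee_rot: [0.352, 0.936, -0.0, -0.0]
ft_force: [-1.8, 0.8, 2.5]
grip_width: -0.003
grasp_force: 0.9
```

```bash
python3 -c "
from h import *
st()"
```

```text
4.95 pos [0.4806 0.1006 0.2277] yaw 138.78 jigpos mm [-88.   32.8] jigF [-1.7  1. ] 2.5
```

Call:
move_arm:
  plan: [0, 0, 0, -0.002, 0.002, 0, 0, 0, 0, 0, -0.004, 0.004, 0, 0, 0, 0, 0, -0.006, 0.006, 0, 0, 0, 0, 0, -0.008, 0.008, 0, 0, 0, 0, 0, -0.01, 0.01, 0, 0, 0, 0, 0, -0.012, 0.012, 0, 0, 0, 0, 0, -0.014, 0.014, 0, 0, 0, 0, 0, -0.016, 0.016, 0, 0, 0, 0, 0, -0.018, 0.018, 0, 0, 0, 0, 0, -0.02, 0.02, 0, 0]

```text
clock: 6.2
position: [0.5091, 0.1023, 0.2277]
ee_rot: [0.352, 0.936, -0.0, -0.0]
ft_force: [-2.8, 2.1, 1.2]
grip_width: 0.004
grasp_force: 1.1
```

Run:
```python
from h import *
st()
c=manip.camera("top"); s=manip.camera("side"); 
im=cv2.resize(c["color"][135:222,228:312,::-1],None,fx=6,fy=6,interpolation=cv2.INTER_CUBIC)
i2=cv2.resize(s["color"][165:225,235:320,::-1],None,fx=3.3,fy=8.7,interpolation=cv2.INTER_CUBIC)
cv2.imwrite("pics/c3.png",np.hstack([im,i2]))
```

```text
6.2 pos [0.5091 0.1023 0.2277] yaw 138.76 jigpos mm [-59.4  32.5] jigF [-2.6  2.2] 1.2
```

View pics/c3.png

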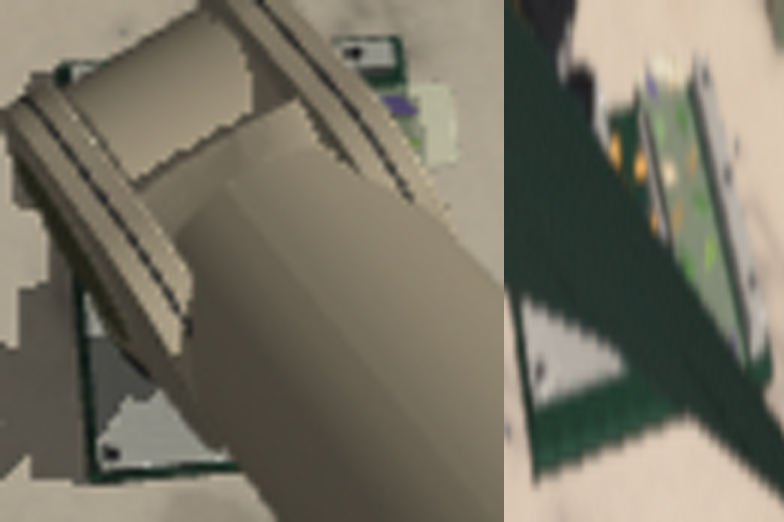

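Call:
move_arm:
  plan: [0, 0, 0, -0.002, 0.002, 0, 0, 0, 0, 0, -0.004, 0.004, 0, 0, 0, 0, 0, -0.006, 0.006, 0, 0, 0, 0, 0, -0.008, 0.008, 0, 0, 0, 0, 0, -0.009, 0.009, 0, 0, 0, 0, 0, -0.01, 0.01, 0, 0]

```text
clock: 7.05
position: [0.5226, 0.1032, 0.2273]
ee_rot: [0.352, 0.936, -0.0, -0.001]
ft_force: [-6.7, 0.1, 1.1]
grip_width: -0.0
grasp_force: 2.4
```

```bash
python3 -c "
from h import *
st()"
```

```text
7.05 pos [0.5226 0.1032 0.2273] yaw 138.76 jigpos mm [-45.8  32.5] jigF [-6.6  0.6] 1.1
```

Call:
move_arm:
  plan: [0, 0, 0, -0.001, 0.001, 0, 0, 0, 0, 0, -0.002, 0.002, 0, 0, 0, 0, 0, -0.003, 0.003, 0, 0, 0, 0, 0, -0.003, 0.003, 0, 0]

```text
clock: 7.55
position: [0.5274, 0.1035, 0.2276]
ee_rot: [0.352, 0.936, 0.0, 0.0]
ft_force: [-2.5, 1.4, -0.7]
grip_width: 0.0
grasp_force: 1.0
```

```bash
python3 -c "
from h import *
st()"
```

```text
7.55 pos [0.5274 0.1035 0.2276] yaw 138.76 jigpos mm [-41.   32.4] jigF [-2.4  1.5] -0.7
```

Call:
move_arm:
  plan: [0, 0, 0, -0.002, -0.002, 0, 0, 0, 0, 0, -0.004, -0.004, 0, 0, 0, 0, 0, -0.006, -0.006, 0, 0, 0, 0, 0, -0.008, -0.008, 0, 0, 0, 0, 0, -0.009, -0.009, 0, 0, 0, 0, 0, -0.01, -0.01, 0, 0]

```text
clock: 8.3
position: [0.5283, 0.0895, 0.2277]
ee_rot: [0.352, 0.936, 0.0, 0.0]
ft_force: [-0.5, 2.8, -1.4]
grip_width: 0.003
grasp_force: 1.7
```

```bash
python3 -c "
from h import *
st()"
```

```text
8.3 pos [0.5283 0.0895 0.2277] yaw 138.77 jigpos mm [-41.2  18.4] jigF [-0.3  2.9] -1.4
```

Call:
move_arm:
  plan: [0, 0, 0, -0.002, -0.002, 0, 0, 0, 0, 0, -0.004, -0.004, 0, 0, 0, 0, 0, -0.006, -0.006, 0, 0, 0, 0, 0, -0.007, -0.007, 0, 0]

```text
clock: 8.8
position: [0.5282, 0.0844, 0.228]
ee_rot: [0.35, 0.937, 0.004, -0.001]
ft_force: [-2.1, 25.5, -6.1]
grip_width: -0.002
grasp_force: 10.5
```

```bash
python3 -c "
from h import *
st()"
```

```text
8.8 pos [0.5282 0.0844 0.228 ] yaw 139.04 jigpos mm [-41.6  13.3] jigF [-0.4 25.6] -6.1
```

Call:
move_arm:
  plan: [0, 0, 0, 0.01, 0.007, 0, 0, 0, 0, 0, 0.04, 0.007, 0, 0, 0, 0, 0, 0.06, 0.007, -0.05, 0, 0, 0, 0, 0.06, 0.007, -0.1, 0, 0, 0, 0, 0.1, -0.05, -0.1, 0, 0, 0, 0, 0.14, -0.1, -0.1, 0, 0, 0, 0, 0.17, -0.15, -0.1, 0, 0, 0, 0, 0.17, -0.2, -0.1, 0, 0, 0, 0, 0.17, -0.2, -0.1, 0]

```text
clock: 9.93
position: [0.2673, 0.0385, 0.3257]
ee_rot: [0.354, 0.935, -0.0, -0.003]
ft_force: [1.3, 0.7, 0.7]
grip_width: 0.001
grasp_force: 0.0
```

Run:
```python
from h import *
st()
c=manip.camera("top"); print([(w(c,d["position"]).round(4),d["conf"]) for l in("knob","slot_end","strip") for d in manip.tip_of(c,l)])
cv2.imwrite("pics/c4.png",cv2.resize(c["color"][135:222,228:312,::-1],None,fx=6.8,fy=6.8,interpolation=cv2.INTER_CUBIC))
```

```text
9.93 pos [0.2673 0.0385 0.3257] yaw 138.48 jigpos mm [-305.1  -14.3] jigF [1.4 0.6] 0.7
[(array([0.5389, 0.0658, 0.0688]), 0.61), (array([0.5436, 0.062 , 0.0388]), 0.76), (array([0.6294, 0.078 , 0.0188]), 0.41), (array([0.6317, 0.0778, 0.0142]), 0.59), (array([0.6107, 0.0767, 0.0037]), 0.38)]
```

View pics/c4.png

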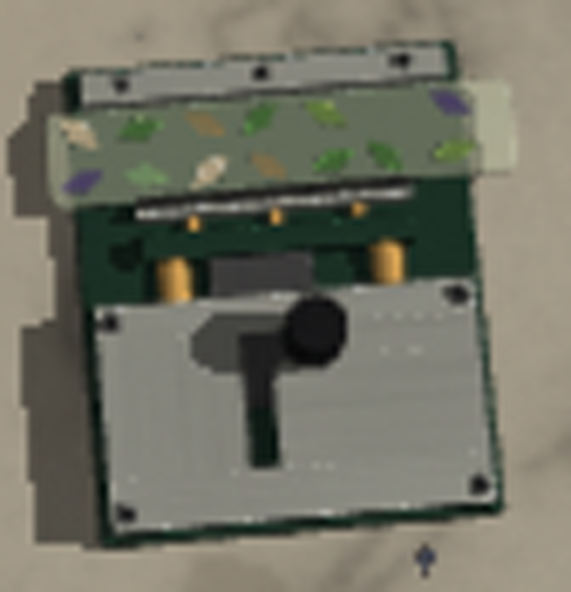

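Run:
```python
from h import *
c=manip.camera("top"); f=lambda p:(np.array(p,float)+.5)/6.8-.5+[228,135]
for n in range(2):
    m=manip.silhouettes(c,"knob")
    for d in m[:1]:
        print(d["conf"],np.argwhere(d["pixels"]).mean(0)[::-1])
a=ray(c,f([(267,423),(316,326)]),.08)[:,:2]
s=ray(c,f([(86,108),(447,78),(53,205),(515,172),(52,122),(512,80)]),.021)[:,:2]
k,t=np.cos(.0695),np.sin(.0695); Ji=np.array([[k,t],[-t,k]])
print((Ji@(a-[.5706,.074]).T).T, Ji@(a[1]-a[0]));print((s-[.5706,.074])@Ji.T)
```

```text
0.62 [273.25  183.325]
0.62 [273.25  183.325]
[[-0.0698719   0.01439684]
 [-0.03211361 -0.00817454]] [ 0.03775828 -0.02257138]
[[ 0.08229252  0.07848472]
 [ 0.08402358 -0.07596621]
 [ 0.04087491  0.09527594]
 [ 0.04064949 -0.10101559]
 [ 0.07720637  0.09332737]
 [ 0.08105609 -0.1035011 ]]
```

```bash
python3 -c "
from h import *
print(manip.hand_in())"
```

```text
the job is handed in; nothing more can be done
None
```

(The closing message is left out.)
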